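Lock the keyhole guide plate onto the bench slicer

ROBOT

A 6-joint arm with a two-finger parallel gripper is mounted at the origin on the work surface. World frame = base frame: x ahead of the robot, y to its left, z up, the work surface at z = 0. Lengths are in m, angles in degrees, forces in N, time in s.
With the tool pointing down it reaches from about 0.325 to 0.85 m from the base axis. Payload 15.5 kg.
Tool frame: the origin (TCP) lies at the very end of the fingers, on their centre line; the grasp point (between the pads) lies arm.grip_depth behind it (arm.grip_depth is the distance from the TCP to the grasp point, in m); z points along the fingers, y is the line along which they close (so a half turn about z gives the same grasp; the last joint's range is limited). The gripper opens to 91 mm and grips with 3 to 60 N. Pads are 32 mm wide; open, the fingers measure 118 mm over their backs; the gripper's body (76 mm by 178 mm) begins 60 mm behind the grasp point.
Start: joints at [-72.966, 28.281, 77.091, -0, 74.628, -5.472], TCP at [0.239, -0.577, 0.214] pointing down, gripper open.
Joint ranges: [-166.48, 166.48], [-47.26, 123.95], [12.59, 153.08], [-70.14, 250.14], [6.76, 159.57], [-176.63, 176.63]. Speed limits (degrees/s): [108.29, 108.29, 147.25, 172.46, 172.46, 172.46].

INTERFACE

Orientations are given as a 3x3 rotation matrix whose columns are the frame's x, y, z axes.
In Python, from rig import arm gives the robot as it stands. Calls block until the motion is done:
- arm.move_to(position, orientation): joint-space move of the TCP to a pose.
- arm.move_l(position, orientation=None, feed=0.15): straight line of the TCP; orientation=None keeps the orientation; feed is the mean speed in m/s.
- arm.move_joints(angles): joint-space move.
- arm.grip(opening): finger opening in m; the grip force is fixed at half the most; returns when the fingers have stopped.
- arm.sleep(seconds).
- arm.solve_ik(position, orientation): joint angles nearest the present ones, or None.
- arm.snapshot(name): name is "scene" or "top" or "wrist"; returns the picture (384x512x3 uint8, red, green, blue); there is no depth.
- arm.get_calibration(name): a dict with "intrinsics" (3x3 intrinsics, pixels), "k1" (the pictures are not rectified: a ray, as slopes to the right and down, at radius r is drawn at 1 + k1 r^2 times it, then the intrinsics apply), "cam_to_world" (4x4, takes a point from camera to world coordinates). Camera axes: x right, y down, z forward; pixel columns grow to the right and rows downward; lengths in m; the calibration is good to about 2 mm. A picture is of the moment at which its call begins: read the wrist's pose just before it. get_calibration takes no time and is no camera call; for the wrist camera it gives the pose at the moment of the call.
A pose or a line that the arm cannot do raises arm.Unreachable and nothing moves.
- arm.sign_off(): hands the job in; it is judged then, once.
Readings, each from a call of its own:
- arm.current_t(): time.
- arm.current_joint_positions(): joint angles.
- arm.current_dq(): joint speeds.
- arm.current_tau(): joint torques, N m.
- arm.current_ee_pos(): TCP position.
- arm.current_tool_rot(): TCP orientation.
- arm.current_force(): force on the tool from outside, world axes, zero at the start.
- arm.current_torque(): the same for the moment, N m.
- arm.current_width(): finger opening in m.
- arm.current_grasp_force(): force on a finger pad.
Only numpy, scipy, OpenCV 4.12 (cv2) and the standard library are available. Lean on these libraries where they do the work, as an engineer would, in place of code of your own. Each camera call takes 0.05 s, during which the arm holds its last target. There are 200 camera calls.

TASK

Get the bench slicer ready for service: pick up the green guide plate by its black handle, press the large end of its keyhole over the brass stud on the slicer's sloped deck, push it down against the sprung red seat, and slide it down the slope until it is fully home and locked under the stud head. Do not force it, leave it straight on the deck, let go, and do not disturb the pot, tub and bowl.

Things in the scene. Friction and masses are not known exactly. Their poses are not given: they have to be found in the camera images.
- deck: Sloped steel top of the fixed bench slicer, 200 (x) by 160 mm (y), tilted 0.28 rad (16 degrees). Origin: its centre, on the surface. x points straight up the slope (the low end roughly faces the robot), y across, z square out of the deck. More than 35 N between plate and slicer (deck, stud or seat) does damage.
- slot_mid (a point): Middle of the stud's cross-wise adjusting slot, at the deck's origin; same axes. The brass stud stands along z at x = 0 but its y is not told: clamped anywhere within 9 mm to either side, to be found by eye or feel. Neck 7 mm diameter, up to 11 mm above the deck; head 14 mm diameter, from 11 to 15 mm. A plate lying on the head has its underside at 15 mm.
- seat_line (a point): Point on the deck at x = -5 mm, y = 0; same axes. Red sprung seat: two pads (x from -28 to +18 mm, 8 mm wide) centred 19 mm either side of the stud. Tops 9 mm above the deck when free, hard stop at 2.5 mm; moves at 4 N, 7 N at 6 mm, 10.5 N at the stop. The slot passes under the head only with the underside pressed to 2.5 to 6 mm; locked and let go, it rests at 6 mm.
- handle (a point): Centre of the loose plate's upright black handle, where to grip, 24 mm above the plate's underside. Handle 32 mm long (plate x), 12 mm thick (plate y, the way to pinch it), from 5 to 37 mm above the underside. Plate axes: z out of the handle side, x from handle to keyhole. On the slicer plate x points up the slope, along deck x.
- keyhole (a point): Centre of the keyhole's large end, on the plate's underside: 28 mm along plate x from the handle's centre, 24 mm below it; plate axes. Green plate, 150 g, x from -46 to +36 mm of here, 60 mm wide, 5 thick. Large end 19 mm across, from x = 4 mm tapering to a slot 10 mm wide from x = 14 to 23.5 mm. Fully home, this point is 20 mm down-slope of the stud. Starts handle up on a 15 mm white board.
- pot_mid (a point): Bystander: middle of a small steel pot, 96 mm across, 85 mm high, 40 mm above its foot.
- tub_mid (a point): Bystander: middle of a clear open plastic tub, 130 by 100 by 60 mm, 30 mm above its foot.
- bowl_mid (a point): Bystander: middle of a blue bowl, 120 mm across, 55 mm high, 30 mm above its foot.

How it is judged:
By the outcome, as a careful person would: the job done as asked, in the order asked, and still so for the second after the job is handed in, with the robot touching nothing.
It also fails if it takes over 72 s, if anything falls off the work surface, if the arm or the gripper's body presses on something with over 40 N, if the wrist force passes 120 N, or if a joint passes its speed limit or range.

## Working session

There is one attempt and no reset: what is moved stays moved. The work goes in short steps, each a Python script; the robot and the scene stay as the last script left them, time stands still between calls to the robot, and variables do not carry over. Pictures are saved under pics/ and viewed, at most 10 in all, crops included, and the job is handed in when it is done.

```bash
mkdir -p pics; ls; python3 - <<'E'
from rig import arm
import cv2, numpy as np
a=arm.snapshot("scene"); b=arm.snapshot("top")
cv2.imwrite("pics/a.png",a[:,:,::-1]);cv2.imwrite("pics/b.png",b[:,:,::-1])
cv2.imwrite("pics/b2.png",cv2.resize(b[:,:,::-1],(800,600)))
for n in("scene","top","wrist"):print(n,arm.get_calibration(n))
print(arm.grip_depth,arm.current_tool_rot(),arm.current_t())
E
```

```text
pics
scene {'intrinsics': array([[442.36227224,   0.        , 255.93317241],
       [  0.        , 442.36227224, 189.5630231 ],
       [  0.        ,   0.        ,   1.        ]]), 'k1': -0.059510239276283905, 'cam_to_world': array([[-0.86879308,  0.29326345, -0.39899265,  1.19324404],
       [ 0.49503541,  0.49523798, -0.71391826,  1.04604155],
       [-0.01176982, -0.81776274, -0.57543512,  0.91890069],
       [ 0.        ,  0.        ,  0.        ,  1.        ]])}
top {'intrinsics': array([[374.34678826,   0.        , 254.73741011],
       [  0.        , 374.34678826, 190.40646367],
       [  0.        ,   0.        ,   1.        ]]), 'k1': -0.1047906150045575, 'cam_to_world': array([[ 0.02555068, -0.9980108 ,  0.05763335,  0.53667779],
       [-0.9996683 , -0.02569457, -0.00175681,  0.00765419],
       [ 0.00323418, -0.05756935, -0.99833627,  1.22011953],
       [ 0.        ,  0.        ,  0.        ,  1.        ]])}
wrist {'intrinsics': array([[267.03532622,   0.        , 257.41643627],
       [  0.        , 267.03532622, 191.02007693],
       [  0.        ,   0.        ,   1.        ]]), 'k1': -0.05379693566626874, 'cam_to_world': array([[ 0.38381575, -0.88258914, -0.27151773,  0.31631569],
       [-0.92340912, -0.36717704, -0.11178828, -0.54517791],
       [-0.00103195,  0.29362805, -0.95591919,  0.38549645],
       [ 0.        ,  0.        ,  0.        ,  1.        ]])}
0.0188 [[ 9.23829308e-01  3.82804516e-01 -3.33962598e-04]
 [ 3.82804653e-01 -9.23828747e-01  1.02176598e-03]
 [ 8.26123837e-05 -1.07177980e-03 -9.99999422e-01]] 0.1
```

View pics/b2.png

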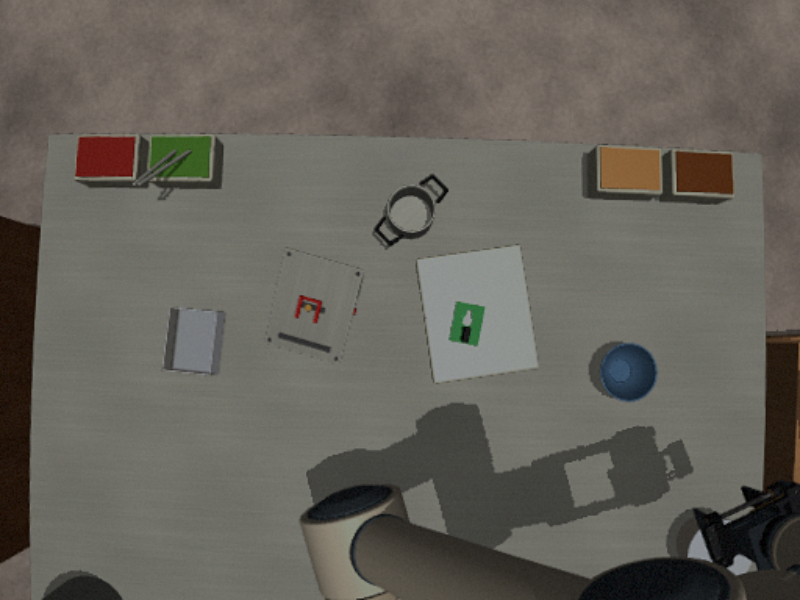

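View pics/a.png

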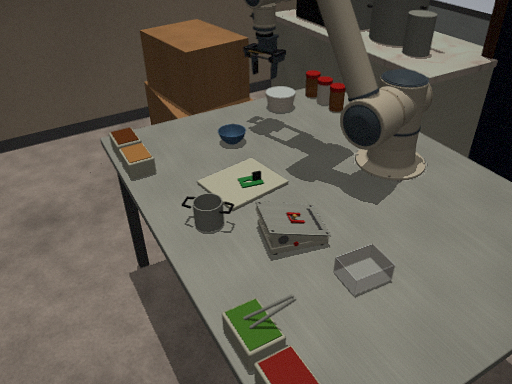

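The top view shows the slicer near (315,305) with its stud near (309,308). The plate is at (466,324) with its keyhole end up (+x). The pot, tub and bowl are clear of both. Next I'll triangulate roughly, then look closer with the wrist camera.

```bash
cat > h.py <<'E'
import numpy as np, cv2
from rig import arm
def ray(cal,px):
    K=cal["intrinsics"];k=cal["k1"]
    n=cv2.undistortPoints(np.array([[px]],float),K,np.array([k,0,0,0.]))[0,0]
    T=cal["cam_to_world"]; d=T[:3,:3]@np.r_[n,1]
    return T[:3,3],d/np.linalg.norm(d)
def proj(cal,P):
    T=cal["cam_to_world"]; X=(np.atleast_2d(P)-T[:3,3])@T[:3,:3]
    return cv2.projectPoints(X,np.zeros(3),np.zeros(3),cal["intrinsics"],np.array([cal["k1"],0,0,0.]))[0][:,0]
def on_z(cal,px,z):
    o,d=ray(cal,px); return o+d*(z-o[2])/d[2]
def tri(obs):
    A=np.zeros((3,3));b=np.zeros(3)
    for c,p in obs:
        o,d=ray(c,p);M=np.eye(3)-np.outer(d,d);A+=M;b+=M@o
    return np.linalg.solve(A,b)
def Rdown(yaw): # tool x along world yaw (deg), z down
    c,s=np.cos(np.radians(yaw)),np.sin(np.radians(yaw))
    return np.array([[c,s,0],[s,-c,0],[0,0,-1.]])
E
python3 - <<'E'
from h import *
t=arm.get_calibration("top");s=arm.get_calibration("scene")
f=lambda x,y:(x*.64,y*.64)
print("stud",tri([(t,f(309,308)),(s,(297,217))]))
print("plate",[on_z(t,f(*p),.02) for p in((466,341),(467,313),(466,324))])
print("corners",[on_z(t,f(*p),.07) for p in((287,247),(364,270),(337,361),(266,340))])
w=arm.get_calibration("wrist")["cam_to_world"];R=arm.current_tool_rot();print(R.T@(w[:3,3]-arm.current_ee_pos()),R.T@w[:3,:3])
E
```

```text
stud [0.57389771 0.18294902 0.07151444]
plate [array([ 0.52021948, -0.13612681,  0.02      ]), array([ 0.57772002, -0.13703459,  0.02      ]), array([ 0.55507132, -0.13541849,  0.02      ])]
corners [array([0.69791152, 0.22878156, 0.07      ]), array([0.65576796, 0.0742276 , 0.07      ]), array([0.4753031 , 0.12209783, 0.07      ]), array([0.51248777, 0.26370994, 0.07      ])]
[ 8.35280073e-02 -1.05972134e-04 -1.72084534e-01] [[ 1.09484701e-03 -9.55894536e-01 -2.93708083e-01]
 [ 9.99999400e-01  1.03488839e-03  3.59548137e-04]
 [-3.97350138e-05 -2.93708300e-01  9.55895095e-01]]
```

```bash
cat > look.py <<'E'
from h import *
import pickle
cals={}
def look(name,pos,R):
    arm.move_to(pos,R); arm.sleep(.3)
    c=arm.get_calibration("wrist"); im=arm.snapshot("wrist")
    cals[name]=(c,arm.current_ee_pos(),arm.current_tool_rot())
    cv2.imwrite(f"pics/{name}.png",im[:,:,::-1])
look("plate",[.535,-.137,.17],Rdown(0))
look("deck1",[.56,.185,.24],Rdown(-15))
look("deck2",[.63,.12,.24],Rdown(-15))
pickle.dump(cals,open("cals.pkl","wb"))
a,b,c=[cv2.imread(f"pics/{n}.png") for n in("plate","deck1","deck2")]
cv2.imwrite("pics/p1.png",cv2.resize(a,(800,600),interpolation=2));cv2.imwrite("pics/p2.png",cv2.resize(b,(800,600),interpolation=2))
print(arm.current_t())
E
python3 look.py
```

```text
4.7917
```

View pics/p1.png

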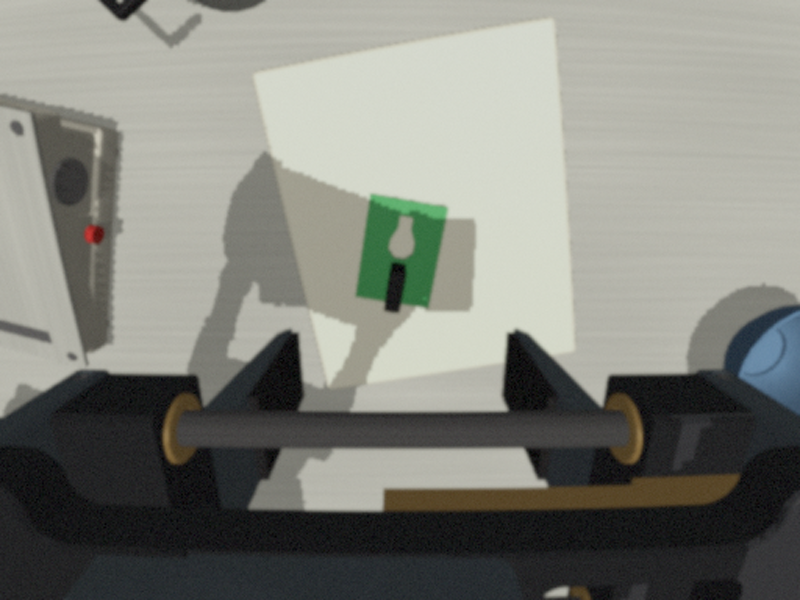

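View pics/p2.png

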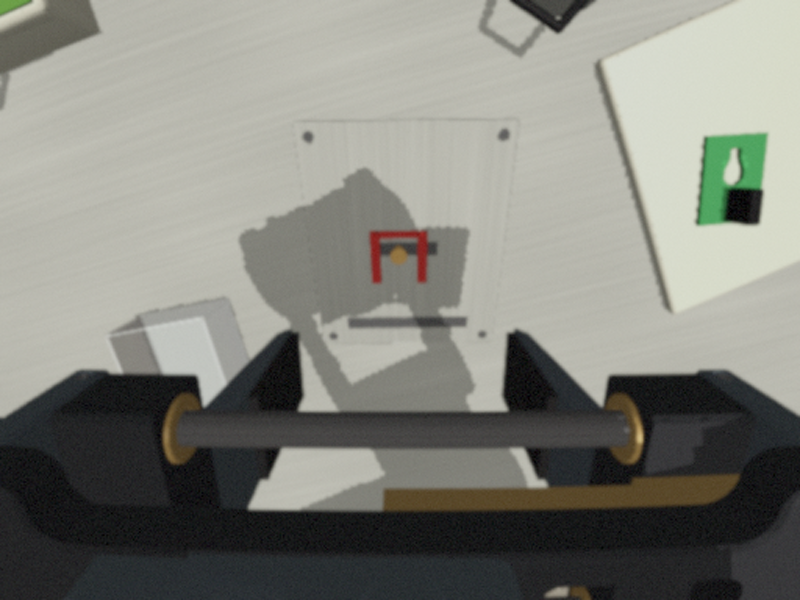

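View pics/deck2.png

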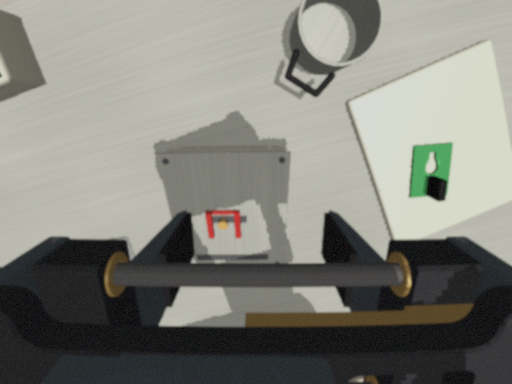

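The plate picture shows the plate at (402,250), yawed a few degrees, with its handle at (396,287). Deck1 shows the stud head at (398,256), screws at (308,137), (503,135), (334,336) and (482,334), and the slot at y≈248. Deck2 shows the stud at (224,224) and the upper corners at (157,147) and (289,147). I need one enlarged composite for precise reading.

```bash
python3 - <<'E'
import cv2,numpy as np
d1,d2,p=[cv2.imread(f"pics/{n}.png") for n in("deck1","deck2","plate")]
def crop(im,x,y,w,h,k): return cv2.convertScaleAbs(cv2.resize(im[y:y+h,x:x+w],(w*k,h*k),interpolation=2),alpha=1.4)
o=np.zeros((600,800,3),np.uint8)
o[:600,:400]=0
A=crop(d1,180,70,160,160,3);B=crop(d1,230,140,53,50,6);C=crop(d2,200,205,53,40,6);D=crop(p,220,115,80,90,4)
o[:480,:480]=A;o[:300,482:800]=B;o[302:542,482:800]=C
cv2.imwrite("pics/c1.png",o)
B2=crop(d2,150,140,150,130,3);o[:]=0;o[:390,:450]=B2;o[:360,470:790]=D
cv2.imwrite("pics/c2.png",o)
E
```

```text
(no output)
```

View pics/c1.png

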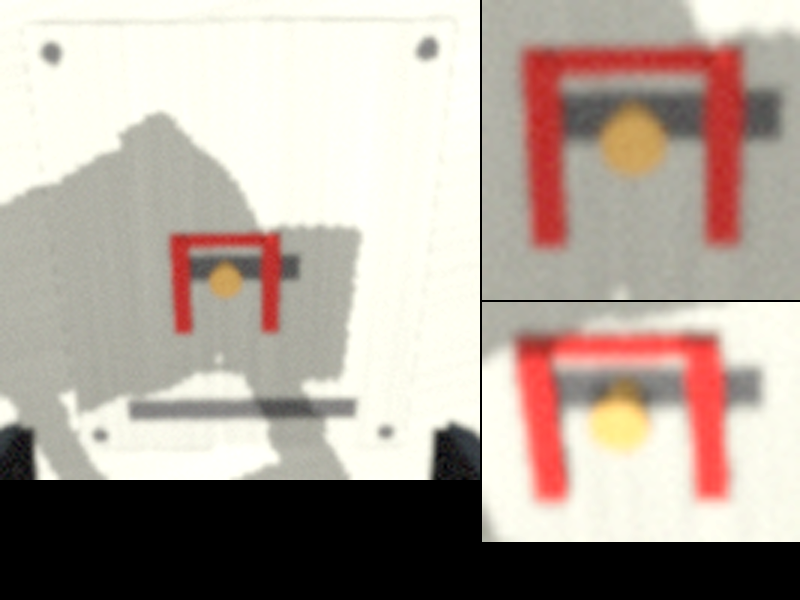

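View pics/c2.png

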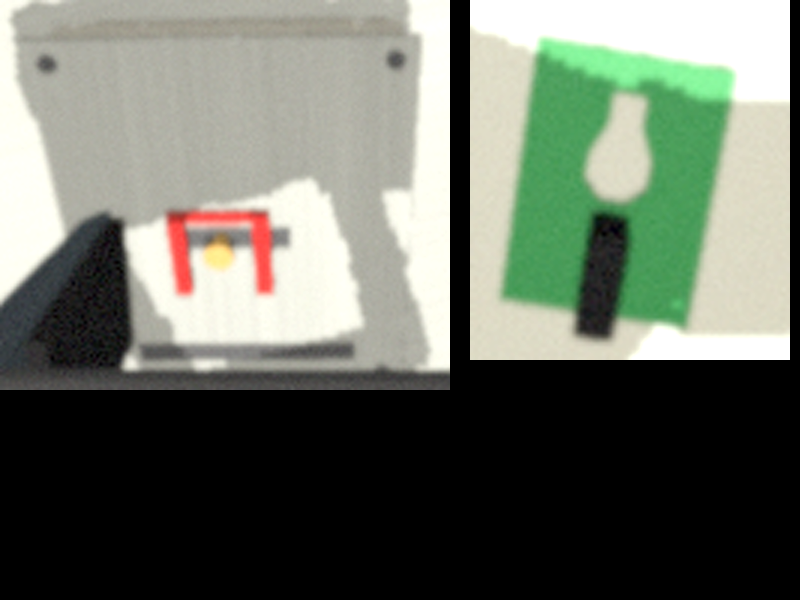

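```bash
cat > fit.py <<'E'
from h import *
import pickle
from scipy.optimize import least_squares
cals=pickle.load(open("cals.pkl","rb"))
un=lambda pts,ox,oy,k,x0,y0:(np.array(pts,float)-[ox,oy]+.5)/k-.5+[x0,y0]
A=un([(24,22),(456,20),(52,53),(428,48),(100,435),(386,432)],0,0,3,180,70)
B=un([(550,246),(722,246),(633,142)],482,0,6,230,140)
C=un([(551,500),(713,498),(619,420)],482,302,6,200,205)
D=un([(15,38),(420,36),(46,64),(396,60)],0,0,3,150,140)
def frame(p):
    y,t=p[3],.28
    X=np.array([np.cos(y)*np.cos(t),np.sin(y)*np.cos(t),np.sin(t)]);Y=np.array([-np.sin(y),np.cos(y),0])
    return np.c_[X,Y,np.cross(X,Y)]
def res(p):
    R=frame(p);ys,mx,my=p[4:7]
    c=[(.1,.08,0),(.1,-.08,0)];s=[(mx,my,0),(mx,-my,0),(-mx,my,0),(-mx,-my,0)]
    st=[(-.028,ys+.019,.009),(-.028,ys-.019,.009),(0,ys,.015)]
    W=lambda q:np.array(q)@R.T+p[:3]
    c1,c2=cals["deck1"][0],cals["deck2"][0]
    return np.r_[proj(c1,W(c+s))-A,proj(c1,W(st))-B,proj(c2,W(c+s[:2]))-D,proj(c2,W(st))-C].ravel()
r=least_squares(res,[.574,.18,.06,-.26,0,.09,.07],loss="soft_l1",x_scale=.01)
P=un([(541,38),(735,72),(686,328),(502,298)],470,0,4,220,115)
def resp(q):
    c,s=np.cos(q[2]),np.sin(q[2])
    k=np.array([(.036,.03),(.036,-.03),(-.046,-.03),(-.046,.03)])@np.array([[c,s],[-s,c]])+q[:2]
    return (proj(cals["plate"][0],np.c_[k,np.full(4,.02)])-P).ravel()
rp=least_squares(resp,[.57,-.137,0],x_scale=.01)
if __name__=="__main__":
    np.set_printoptions(precision=4,suppress=True)
    print(r.x,np.degrees(r.x[3]));print(res(r.x).reshape(-1,2).round(2).tolist())
    print(rp.x,np.degrees(rp.x[2]),resp(rp.x).round(2))
    q=rp.x;print("handle",q[:2]-.028*np.array([np.cos(q[2]),np.sin(q[2])]))
    print("circle",on_z(cals["plate"][0],un([(618,168)],470,0,4,220,115)[0],.015))
    # check vs other cams
    print(proj(arm.get_calibration("top"),r.x[:3]+frame(r.x)@[0,r.x[4],.015])/.64)
    print(proj(arm.get_calibration("scene"),r.x[:3]+frame(r.x)@[0,r.x[4],.015]))
E
python3 fit.py
```

```text
[ 0.5809  0.1754  0.0699 -0.2507  0.0064  0.0897  0.0704] -14.365884451226762
[[-0.82, 0.66], [0.3, -0.29], [-0.33, -0.2], [-0.07, 0.07], [-0.39, -0.86], [-0.49, -0.84], [-0.09, 0.22], [0.0, -0.09], [0.1, 0.57], [0.97, 0.51], [0.52, -0.3], [0.24, -0.48], [0.04, -0.37], [0.09, 0.08], [-0.15, 0.26], [0.06, 0.97]]
[ 0.5618 -0.1365 -0.1682] -9.637797441942068 [-0.7  -0.47  0.87 -0.24  0.31  0.49 -0.48  0.39]
handle [ 0.5342 -0.1318]
circle [ 0.5623 -0.1364  0.015 ]
[[306.8431 307.3299]]
[[294.3069 214.1479]]
```

```bash
cat > st.py <<'E'
from fit import *
P0=r.x[:3];RD=frame(r.x);YS=r.x[4]
RT=np.c_[RD[:,0],-RD[:,1],-RD[:,2]]   # tool on deck
H=.0230-.015   # TCP above underside
def tcp(kx,ky,kz): # keyhole (underside) in deck coords -> TCP world
    return P0+RD@np.array([kx-.028,ky,kz+H])
def where():
    d=RD.T@(arm.current_ee_pos()-P0); return d+[.028,0,-H]
def F(): return RD.T@arm.current_force()
E
python3 - <<'E'
from st import *
h=rp.x[:2]-.028*np.array([np.cos(rp.x[2]),np.sin(rp.x[2])]);R=Rdown(np.degrees(rp.x[2]))
arm.grip(.035)
arm.move_to([*h,.09],R);arm.move_l([*h,.023],R,feed=.08)
print(F());arm.grip(.0);print(arm.current_width(),arm.current_grasp_force(),arm.current_ee_pos(),F())
arm.move_l([*h,.13],R,feed=.12);arm.sleep(.2);print("lift",arm.current_force(),arm.current_width())
arm.move_to(tcp(.0,YS,.09),RT);arm.move_l(tcp(0,YS,.035),RT,feed=.1);arm.sleep(.4)
c=arm.get_calibration("wrist");im=arm.snapshot("wrist");pickle.dump(c,open("hov.pkl","wb"))
cv2.imwrite("pics/hov.png",im[:,:,::-1]);print(where(),F(),arm.current_torque(),arm.current_width(),arm.current_t(),arm.current_joint_positions())
g=proj(c,P0+RD@[0,YS,.015])[0];print("stud px",g,"keyhole px",proj(c,P0+RD@[0,YS,.035]))
cv2.imwrite("pics/hov2.png",cv2.convertScaleAbs(cv2.resize(im[130:280,155:355,::-1],(800,600),interpolation=2),alpha=1.4))
E
```

```text
[-0.80131885  0.08230142 -0.51091094]
0.01179454276561248 30.001012086868286 [ 0.53428642 -0.13188815  0.02325987] [ 1.10573155 -0.99901306  6.40081667]
lift [-0.87406884  0.71304564 -1.46843421] 0.011448281794346638
[6.04883198e-05 6.50995239e-03 3.52067287e-02] [-0.22308448 -1.54093149 -1.23039101] [0.06832766 0.29156911 0.08476023] 0.01164203540325061 12.025 [ 18.70718964  28.14326801 102.6005385  -14.65176803  36.5926585
 133.89165781]
stud px [257.63565967 184.14916338] keyhole px [[257.64130311 191.75033693]]
```

View pics/hov2.png

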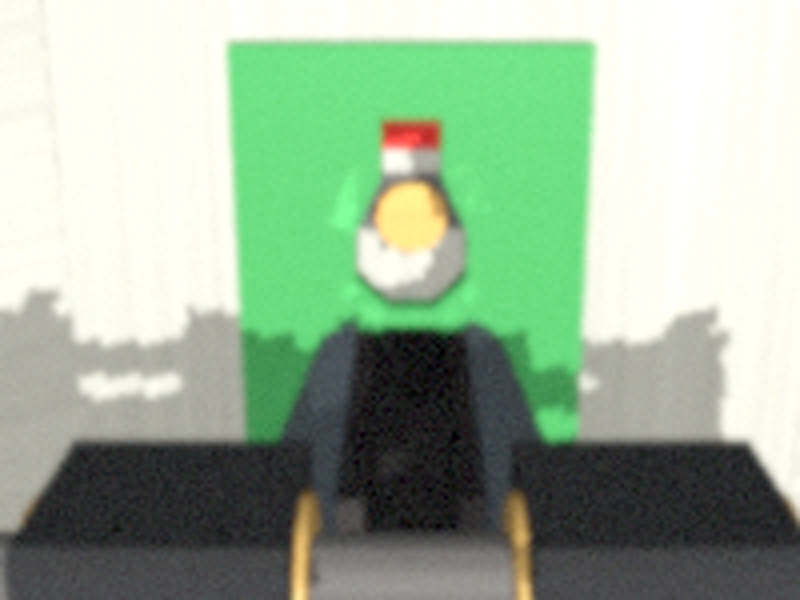

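The stud head is at (411,216) in the crop, within 1 px of the prediction. The keyhole's large end is centred at (411,248), also as predicted, so they're aligned and I'll descend with force monitoring.

```bash
cat >> st.py <<'E'
def Fm(n=5):
    f=[]
    for _ in range(n): f.append(F());arm.sleep(.02)
    return np.mean(f,0)
E
python3 - <<'E'
from st import *
y=YS
arm.move_l(tcp(0,y,.021),RT,feed=.06);arm.sleep(.3);f0=Fm(10);np.save("f0.npy",f0);print(f0)
for z in np.r_[np.arange(.019,.0105,-.001),np.arange(.010,.003,-.0005)]:
    arm.move_l(tcp(0,y,z),RT,feed=.03);arm.sleep(.08);d=Fm(3)-f0
    print(round(z*1e3,1),d.round(2),(where()*1e3).round(2))
    if d[2]>(8.5) or np.hypot(d[0],d[1])>6:break
print(arm.current_t(),arm.current_width())
E
```

```text
[-0.3085921  -0.00686822 -1.38038982]
19.0 [0.04 0.57 0.04] [-0.03  6.43 18.97]
18.0 [-0.2   0.22  0.11] [-0.    6.46 18.  ]
17.0 [0.22 0.4  0.24] [1.00e-02 6.44e+00 1.70e+01]
16.0 [-0.03 -0.11 -0.2 ] [ 0.    6.45 16.02]
15.0 [ 0.11 -0.24  0.14] [ 0.02  6.46 15.  ]
14.0 [ 0.1  -0.23  0.21] [-1.000e-02  6.430e+00  1.399e+01]
13.0 [-0.28  0.    0.09] [ 0.    6.44 12.99]
12.0 [-0.35  0.14  0.01] [-0.03  6.41 11.99]
11.0 [-0.03  0.03  0.25] [-1.000e-02  6.440e+00  1.101e+01]
10.0 [-0.09  0.33 -0.36] [ 0.03  6.44 10.  ]
9.5 [ 0.34  0.09 -0.26] [-0.02  6.44  9.51]
9.0 [-1.24  0.22  3.77] [0.01 6.47 9.08]
8.5 [-1.19 -0.25  4.2 ] [-0.02  6.44  8.49]
8.0 [-0.87 -0.81  4.9 ] [0.03 6.46 8.02]
7.5 [-1.29 -0.18  5.6 ] [0.02 6.46 7.52]
7.0 [-0.83 -0.03  5.86] [0.03 6.45 7.02]
6.5 [-0.57  0.25  6.01] [0.04 6.44 6.5 ]
6.0 [-0.89  0.33  6.93] [-0.01  6.46  6.  ]
5.5 [-1.56  0.4   6.96] [0.   6.45 5.54]
5.0 [-1.09 -0.24  8.18] [0.05 6.48 5.07]
4.5 [-1.16 -0.17  8.24] [0.01 6.47 4.57]
4.0 [-1.24 -0.41  8.75] [0.05 6.46 4.09]
21.3083 0.011728551852999855
```

It went over the stud and the seat force is right (8.7 N at 4 mm). Now the slide down-slope.

```bash
python3 - <<'E'
from st import *
f0=np.load("f0.npy");y=YS
for x in np.r_[np.arange(-1,-18,-1),np.arange(-18,-22.6,-.5)]*1e-3:
    arm.move_l(tcp(x,y,.004),RT,feed=.03);arm.sleep(.06);d=Fm(3)-f0
    print(round(x*1e3,1),d.round(2),(where()*1e3).round(2))
    if d[0]>9 or abs(d[1])>6 or d[2]>16:break
print(arm.current_t(),arm.current_torque())
E
```

```text
-1.0 [ 1.41 -1.59  8.8 ] [-0.35  6.62  4.22]
-2.0 [ 3.12 -1.13  8.36] [-1.    6.77  4.26]
-3.0 [ 3.67 -0.65  8.47] [-1.89  6.91  4.28]
-4.0 [ 3.18 -0.16  7.89] [-2.76  6.99  4.32]
-5.0 [3.61 0.57 8.5 ] [-3.77  7.03  4.33]
-6.0 [3.08 0.32 8.23] [-4.74  7.06  4.31]
-7.0 [3.78 0.25 8.58] [-5.74  7.07  4.33]
-8.0 [3.47 0.16 8.62] [-6.74  7.07  4.32]
-9.0 [3.42 0.98 8.48] [-7.74  7.06  4.3 ]
-10.0 [3.54 0.83 8.46] [-8.77  7.05  4.33]
-11.0 [3.97 0.59 8.3 ] [-9.76  7.07  4.31]
-12.0 [3.68 0.49 7.98] [-10.77   7.07   4.31]
-13.0 [3.62 0.94 9.14] [-11.73   7.07   4.32]
-14.0 [4.2  0.37 8.64] [-12.75   7.05   4.31]
-15.0 [3.64 0.61 7.97] [-13.73   7.1    4.31]
-16.0 [2.91 0.22 8.14] [-14.73   7.08   4.31]
-17.0 [3.73 1.07 8.29] [-15.75   7.08   4.31]
-18.0 [3.64 0.42 8.83] [-16.74   7.09   4.33]
-18.5 [ 3.8  -0.2   8.23] [-17.19   7.08   4.31]
-19.0 [4.2  0.69 8.54] [-17.67   7.07   4.33]
-19.5 [4.09 0.09 8.6 ] [-18.16   7.08   4.33]
-20.0 [3.81 0.45 8.49] [-18.68   7.08   4.3 ]
-20.5 [4.09 0.71 8.52] [-19.17   7.11   4.29]
-21.0 [4.26 0.18 8.32] [-19.67   7.1    4.3 ]
-21.5 [4.48 0.27 8.05] [-20.15   7.11   4.33]
-22.0 [ 3.93 -0.16  8.32] [-20.6    7.13   4.33]
-22.5 [ 6.46 -0.52  7.84] [-20.76   7.17   4.35]
30.9833 [-0.42921993 -1.17080544 -0.09065659]
```

```bash
python3 - <<'E'
from st import *
f0=np.load("f0.npy");y=YS
for x in np.arange(-23,-26.1,-.5)*1e-3:
    arm.move_l(tcp(x,y,.004),RT,feed=.03);arm.sleep(.1);d=Fm(3)-f0
    print(round(x*1e3,1),d.round(2),(where()*1e3).round(2))
    if d[0]>12:break
# relax: ease down-slope push, let the seat lift the plate to its rest height
p=where()
arm.move_l(tcp(x+.0013,y,.004),RT,feed=.02);print((Fm()-f0).round(2),(where()*1e3).round(2))
for z in(.005,.0058):
    arm.move_l(tcp(x+.0013,y,z),RT,feed=.02);arm.sleep(.1);print((Fm()-f0).round(2),(where()*1e3).round(2))
print(arm.current_t())
E
```

```text
-23.0 [ 8.44 -1.2   6.52] [-20.91   7.23   4.35]
-23.5 [11.25 -3.    5.08] [-21.     7.3    4.38]
-24.0 [13.44 -4.16  4.32] [-21.12   7.35   4.39]
[ 6.42 -0.92  7.51] [-20.88   7.2    4.35]
[ 6.59 -0.93  8.54] [-20.86   7.21   5.38]
[ 7.47 -0.35  6.69] [-20.87   7.21   6.14]
33.3833
```

It hit a firm stop at about -20.8 mm, so it's home, and the force is eased off. Next I'll release, retreat and look.

```bash
python3 - <<'E'
from st import *
arm.grip(.035);arm.sleep(.2);p=arm.current_ee_pos()
arm.move_l(p+RD[:,2]*.09,RT,feed=.1);arm.sleep(.3)
c=arm.get_calibration("wrist");im=arm.snapshot("wrist")
K=lambda x,y,z:P0+RD@[x-.02,YS+y,z]
q=proj(c,[K(.036,.03,.011),K(.036,-.03,.011),K(-.046,-.03,.011),K(-.046,.03,.011),K(.02,0,.015)])
print(((q-[155,130]+.5)*4).round(0).tolist(),arm.current_t(),Fm())
cv2.imwrite("pics/end.png",cv2.convertScaleAbs(cv2.resize(im[130:280,155:355,::-1],(800,600),interpolation=2),alpha=1.4))
E
```

```text
[[288.0, -8.0], [535.0, -8.0], [525.0, 310.0], [298.0, 310.0], [412.0, 60.0]] 35.5333 [-0.10539805 -0.0402649   0.00487191]
```

View pics/end.png

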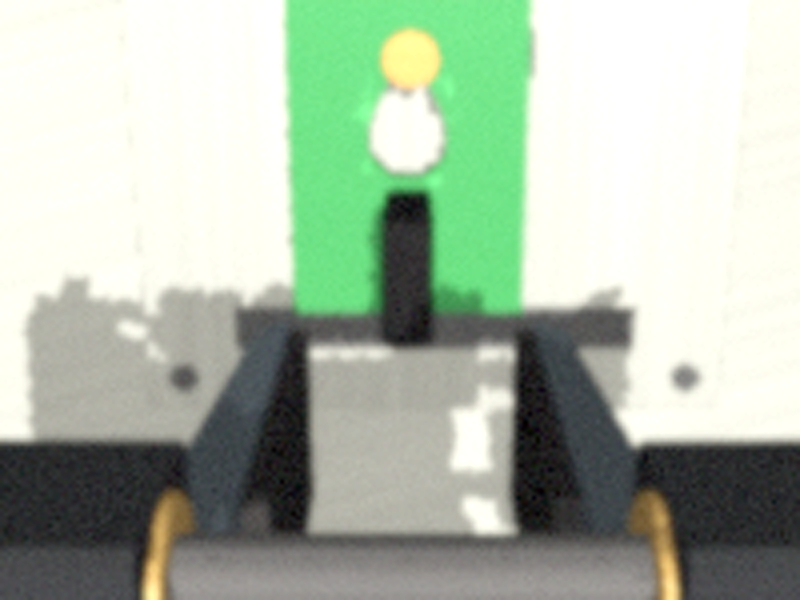

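The stud head at (410,58) covers the slot end. The plate's lower edge is at y≈314 (predicted 310), and its sides are symmetric, so it's home and straight. Nothing is touching the robot, so I'm handing it in.

```bash
python3 -c "
from rig import arm
print(arm.sign_off())"
```

```text
the job is handed in; nothing more can be done
None
```

The guide plate is on the slicer, fully home and locked under the stud head; it is straight and released, contact forces stayed under about 15 N, and I handed it in at about 36 s, well clear of the pot, tub and bowl throughout.

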